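# Zero the slide gauge at its red reference stop

## Robot

A 6-joint arm with a two-finger parallel gripper is mounted at the origin on the work surface; the furniture and walls round the work are solid. World frame = base frame: x ahead of the robot, y to its left, z up, the work surface at z = 0. Lengths are in m, angles in degrees, forces in N, time in s.
With the tool pointing down it reaches from about 0.325 to 0.85 m from the base axis. Payload 15.5 kg.
Tool frame: the origin (TCP) lies midway between the tips of the shut fingers; the grasp point (between the pads) lies 19 mm behind it; z points along the fingers, y is the line along which they close (so a half turn about z gives the same grasp; the last joint's range is limited). The gripper opens to 91 mm and grips with 3 to 60 N. Pads are 32 mm wide; open, the fingers measure 118 mm over their backs; the gripper's body (76 mm by 178 mm) begins 60 mm behind the grasp point.
Start: joints at [61.221, 28.281, 77.091, -0, 74.628, -5.472], TCP at [0.247, 0.574, 0.214] pointing down, gripper open.
Joint ranges: [-166.48, 166.48], [-47.26, 123.95], [12.59, 153.08], [-70.14, 250.14], [6.76, 159.57], [-176.63, 176.63]. Speed limits (degrees/s): [108.29, 108.29, 147.25, 172.46, 172.46, 172.46].

## Interface

Orientations are given as a 3x3 rotation matrix whose columns are the frame's x, y, z axes.
In Python, from bench import ctrl gives the robot as it stands. The module is installed in compiled form; this text tells all that it offers. Calls block until the motion is done:
- ctrl.goto(position, orientation): joint-space move of the TCP to a pose.
- ctrl.move_l(position, vel=0.15, ori=None, contact_N=None): straight line of the TCP; ori=None keeps the orientation; vel is the mean speed in m/s. With contact_N (N) it stops when the force on the tool has changed by that much, and returns True; else False.
- ctrl.movej(angles): joint-space move.
- ctrl.command_gripper(opening): opening from 0.0 (shut) to 1.0 (fully open); the grip force is fixed at half the most; returns when the fingers have stopped.
- ctrl.sleep(seconds).
- ctrl.ik(position, orientation): joint angles nearest the present ones, or None.
- ctrl.read_camera(name): name is "side" or "top"; returns the picture (420x560x3 uint8, blue, green, red); there is no depth.
- ctrl.camera_params(name): a dict with "fx", "fy", "cx", "cy" (pixels), "D" ([k1, k2, p1, p2, k3] as OpenCV has them; the pictures are not rectified), "pose" (4x4, takes a point from camera to world coordinates). Camera axes: x right, y up, looking along -z (the intrinsics and any distortion apply to the point x, -y, -z); pixel columns grow to the right and rows downward; lengths in m; the calibration is good to about 2 mm. A picture is of the moment at which its call begins. camera_params takes no time and is no camera call.
A pose or a line that the arm cannot do raises ctrl.MotionError and nothing moves.
- ctrl.sign_off(): hands the job in; it is judged then, once.
Readings, each from a call of its own:
- ctrl.current_t(): time.
- ctrl.current_q(): joint angles.
- ctrl.current_dq(): joint speeds.
- ctrl.current_effort(): joint torques, N m.
- ctrl.current_tool_pos(): TCP position.
- ctrl.current_eef_rot(): TCP orientation.
- ctrl.current_contact_force(): force on the tool from outside, world axes, zero at the start.
- ctrl.current_wrist_torque(): the same for the moment, N m.
- ctrl.current_grip_width(): opening from 0.0 (shut) to 1.0 (fully open).
- ctrl.current_grasp_force(): force on a finger pad.
Only numpy, scipy, OpenCV 4.12 (cv2) and the standard library are available. Lean on these libraries where they do the work, as an engineer would, in place of code of your own. Each camera call takes 0.05 s, during which the arm holds its last target. There are 200 camera calls.

## Task

Set the bench slide gauge to its reference: press the blue release pad in the middle of the slider and, keeping the pad down, push the slider along the rail, gently, until it rests against the red stop (the grey stop at the other end is the wrong one). Let the pad spring back up so that the slider is held there, and only then press the green zero key on the readout fully down and let it come up again. All of it is pressing and pushing with the fingertips, nothing is gripped; do not force the slider along while its hold is on, and leave the other things on the table where they are.

Things in the scene. Friction and masses are not known exactly. Their poses are not given: they have to be found in the camera images.
- gauge: Slide gauge fixed to the table: grey bed 74 x 256 x 10 mm with a steel rail along its own y, and a black readout box (48 mm in x, 104 mm in y, top 22 mm high) along its far side, +x. Origin: underside centre of the bed, on the table. Axes: x across the rail toward the readout, y along the rail, z up. Its place and yaw vary.
- slider_mid (a point): Centre of the aluminium slider on the rail, 40 mm above the table. It is 56 mm across the rail and 60 mm along it. At each end along y it has a shoulder 10 mm thick, 54 mm high above the table; the well between them is 40 mm long, open at both sides, and holds the blue pad. When slider and stop meet, their centres are 38 mm apart along the rail.
- pad_top (a point): Centre of the top of the blue release pad (44 mm across the rail, 37 mm along it) in the middle of the slider; 48 mm above the table when up, 6 mm below the shoulder tops. Sprung, 7 mm travel: about 5 N at 4 mm, 8 N fully down. While it is 4 mm or more down the slider runs freely (about 1 N), and the fingertip on the pad can push it along by friction or on a shoulder.
- pad (a joint): Release pad: 0 is up, grows to 0.007 m when fully down. Up, its brake holds the slider with some 30 N of friction, which fades as the pad goes down; from 4 mm on the slider is free.
- slider (a joint): Slider along the rail: metres along the gauge's +y, 0 at mid rail.
- zero_key_top (a point): Centre of the top of the round green zero key, 22 mm diameter, on the readout's top face, at 62 mm in x and -32 mm in y from the gauge's origin; 28 mm above the table when up, 6 mm above the readout. Sprung: 4 mm travel straight down, about 1.5 N starts it and 4.2 N holds it fully down.
- zero_key (a joint): Zero key: 0 is up, grows to 0.004 m when fully down.
- club_head_a: Black club head, bystander, 70 x 119 x 50 mm, origin at underside centre.
- club_head_b: Another black club head, bystander, 70 x 119 x 50 mm, origin at underside centre.
- brass_weight: Brass test weight with knob, bystander, 40 mm diameter, 36 mm high, origin at underside centre.
- pin_gauge: Pin gauge lying down, bystander, 12 x 64 x 12 mm, origin at underside centre, long along its y.
- red_driver: Stubby red screwdriver lying down, bystander, 25 x 121 x 22 mm, origin at underside centre, long along its y.
- ferrule_a: Small black ring (ferrule) standing, bystander, 15 mm diameter, 24 mm high, origin at underside centre.
- ferrule_b: Second small black ring (ferrule) standing, bystander, 15 mm diameter, 24 mm high, origin at underside centre.
- red_stop: The red stop block; origin on the table under its centre: 56 mm across the rail, 16 mm along it, block top at 50 mm, with a 12 mm dark screw head on top up to 55 mm. Clamped on the rail, immovable. It may be on either side (+y or -y) of the slider, at varying places.
- grey_stop: The grey stop block; origin on the table under its centre, same shape as the red one, on the other side of the slider. Not the one to use.

How it is judged (in metres and radians):
On the way, in this order (a step that is already met when the one before it is completed fails the run):
1. the release pad is pressed at least 4 mm down while the slider is still away from the red stop (value of joint pad above 0.004 m and horizontal distance between slider_mid and red_stop above 0.045 m), for 0.05 s.
2. the slider rests within 4 mm of the red stop and the pad has sprung up (horizontal distance between slider_mid and red_stop below 0.042 m and value of joint pad below 0.0015 m), for 0.2 s.
3. the zero key is pressed down (3 mm or more of its 4 mm) with the slider at the red stop (all of step 2 and value of joint zero_key above 0.003 m), for 0.05 s.
At the end, for the whole second after the job is handed in: The slider stands at rest within 4 mm of the red stop, the release pad is up (less than 1.5 mm down) so that it is held, and the zero key is up again (less than 1 mm down) after having been pressed (all of step 2 and value of joint zero_key below 0.001 m and velocity of joint slider between -0.005 and 0.005 m/s); the robot touches nothing.
It fails at once if the slider is dragged (faster than 30 mm/s) while the pad is up and its hold is on, away from the red stop (value of joint pad below 0.001 m and horizontal distance between slider_mid and red_stop above 0.045 m and (velocity of joint slider above 0.03 m/s or velocity of joint slider below -0.03 m/s)).
It fails at once if the slider is rammed into a stop with more than 60 N (contact force between slider and red_stop above 60 N or contact force between slider and grey_stop above 60 N).
It fails at once if the zero key is pressed before the slider is at the red stop (value of joint zero_key above 0.003 m and horizontal distance between slider_mid and red_stop above 0.045 m).
It fails at once if a bystander is moved by more than 15 mm (distance of any of club_head_a, club_head_b, brass_weight, pin_gauge, red_driver, ferrule_a, ferrule_b from where it was at the start of the episode above 0.015 m).
It also fails if it takes over 42 s, if anything falls off the work surface, if the arm or the gripper's body presses on something with over 40 N, if the wrist force passes 120 N, or if a joint passes its speed limit or range.

## Working session

There is one attempt and no reset: what is moved stays moved. The work goes in short steps, each a Python script; the robot and the scene stay as the last script left them, time stands still between calls to the robot, and variables do not carry over. Pictures are saved under pics/ and viewed, at most 10 in all, crops included, and the job is handed in when it is done.

```bash
mkdir -p pics; python3 - <<'E'
from bench import ctrl
import cv2
for n in ("top","side"):
    cv2.imwrite(f"pics/{n}0.png",ctrl.read_camera(n)); p=ctrl.camera_params(n); print(n,{k:(v.round(4).tolist() if hasattr(v,'round') and hasattr(v,'tolist') else v) for k,v in p.items()})
print(ctrl.current_t(),ctrl.current_eef_rot())
E
```

```text
top {'fx': 487.28164323453086, 'fy': 487.28164323453086, 'cx': 268.93964078834676, 'cy': 207.53178431440062, 'D': [-0.0222, 0.0, 0.0, 0.0, 0.0], 'pose': [[-0.0024, 0.9907, -0.1364, 0.2774], [-0.9995, 0.0019, 0.0308, 0.058], [0.0308, 0.1364, 0.9902, 1.2228], [0.0, 0.0, 0.0, 1.0]]}
side {'fx': 465.675407275441, 'fy': 465.675407275441, 'cx': 274.11828308073706, 'cy': 199.93329738115804, 'D': [-0.1098, 0.0, 0.0, 0.0, 0.0], 'pose': [[-0.9993, -0.0339, 0.0165, 0.459], [0.032, -0.5307, 0.847, 0.8337], [-0.0199, 0.8469, 0.5314, 0.5493], [0.0, 0.0, 0.0, 1.0]]}
0.1 [[-9.18378118e-01  3.95703543e-01 -5.82256787e-04]
 [ 3.95703942e-01  9.18377624e-01 -9.64582232e-04]
 [ 1.53042998e-04 -1.11625252e-03 -9.99999365e-01]]
```

View pics/top0.png

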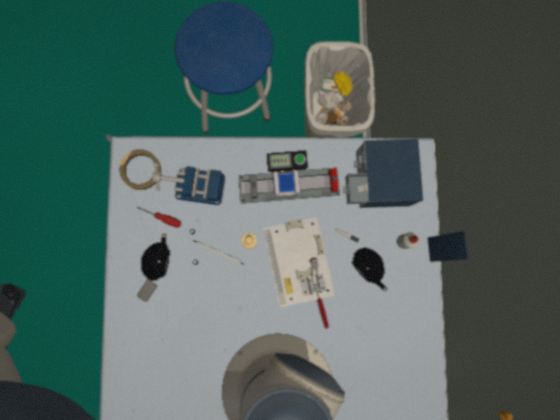

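View pics/side0.png

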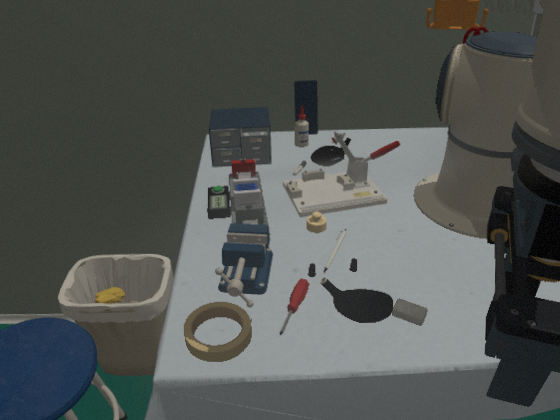

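The top picture shows the gauge with the blue pad at about (287,182) and the red stop at (335,180), toward world -y. The grey stop is at (247,188) and the green key at (300,159), with a cabinet to the right from column 347. The side view agrees with this. Next I'll localise the coloured parts in both cameras.

```bash
cat > h.py <<'E'
import numpy as np, cv2
from bench import ctrl
def ray(n,uv):
    p=ctrl.camera_params(n); K=np.array([[p["fx"],0,p["cx"]],[0,p["fy"],p["cy"]],[0,0,1]])
    x,y=cv2.undistortPoints(np.array([[uv]],float),K,np.array(p["D"],float))[0,0]
    T=np.array(p["pose"]); return T[:3,3],T[:3,:3]@[x,-y,-1]
def onz(n,uv,z):
    o,d=ray(n,uv); return o+d*(z-o[2])/d[2]
def blob(n,im,lo,hi,roi):
    x0,y0,x1,y1=roi; m=cv2.inRange(cv2.cvtColor(im,cv2.COLOR_BGR2HSV),lo,hi)[y0:y1,x0:x1]
    k,_,st,c=cv2.connectedComponentsWithStats(m)
    i=1+st[1:,4].argmax(); return c[i]+[x0,y0],st[i]+[x0,y0,0,0,0]
E
python3 - <<'E'
from h import *
rois={"top":(235,145,350,205),"side":(200,150,270,230)}
for n in rois:
    im=ctrl.read_camera(n)
    for nm,lo,hi,z in (("blue",(105,130,90),(130,255,255),.048),("green",(45,90,60),(90,255,255),.028),("red",(165,110,60),(180,255,255),.05),("red0",(0,130,60),(8,255,255),.05)):
        try:
            c,s=blob(n,im,lo,hi,rois[n]); print(n,nm,c.round(1),s,onz(n,c,z).round(4))
        except Exception as e: print(n,nm,e)
a=cv2.imread("pics/top0.png")[140:215,225:370]; b=cv2.imread("pics/side0.png")[145:245,195:285]
cv2.imwrite("pics/c.png",np.hstack([cv2.resize(a,(435,225),interpolation=2),cv2.resize(b,(202,225),interpolation=2)]))
cv2.imwrite("pics/topc.png",cv2.resize(a,(797,412),interpolation=2))
E
```

```text
top blue [286.2 182.3] [279 174  15  17 225] [ 0.5018 -0.0211  0.048 ]
top green [299.8 158.2] [296 155   8   8  50] [ 0.5673 -0.0572  0.028 ]
top red [331. 176.] [330 176   3   1   3] [ 0.5176 -0.1317  0.05  ]
top red0 [333.4 179.8] [329 168   9  24 133] [ 0.5082 -0.1375  0.05  ]
side blue [238.5 187.7] [236 185   8   5  15] [ 0.5173 -0.019   0.048 ]
side green [217.5 188.4] [214 186   8   6  36] [ 0.566  -0.0531  0.028 ]
side red [233.7 168.9] [233 166   3   6   7] [ 0.5308 -0.1005  0.05  ]
side red0 [242.1 162.2] [232 160  23   6  77] [ 0.5126 -0.1318  0.05  ]
```

View pics/topc.png

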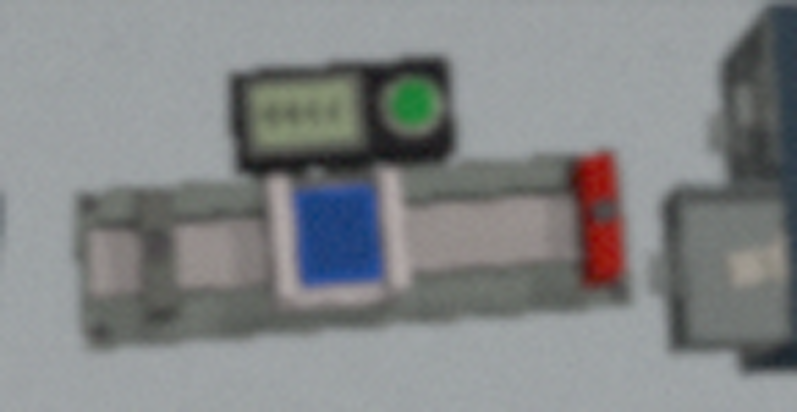

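The crop shows the pad centred at crop (338,232), or about (286.5,182.2) in the full picture. The red stop's screw is at crop (603,210) and the bed's lower edge runs from (90,347) to (628,300). I'll get the yaw from these edges and check it against the given sizes.

```bash
python3 - <<'E'
from h import *
f=lambda u,v,z:onz("top",(u/5.497+225,v/5.493+140),z)
BL,BR,TL=f(88,347,.01),f(630,300,.0),f(80,196,.01)
e=BL-BR; print("bed len",np.hypot(*e[:2]),"yaw",np.degrees(np.arctan2(-e[0],e[1])), "wid",np.hypot(*(TL-BL)[:2]))
a,b=f(232,72,.022),f(446,60,.022); e=a-b; print("box",np.hypot(*e[:2]),np.degrees(np.arctan2(-e[0],e[1])))
s=f(603,210,.055); p=f(338,232,.048); print("screw",s,"pad",p); e=p-s; print(np.degrees(np.arctan2(-e[0],e[1])))
k=f(412,104,.028);print("key",k)
for yaw in (3.,4.,5.):
    c,sn=np.cos(np.radians(yaw)),np.sin(np.radians(yaw)); R=np.array([[c,-sn],[sn,c]])
    o=k[:2]-R@[.062,-.032]; print(yaw,"origin",o,"pad in g",R.T@(p[:2]-o),"stop in g",R.T@(s[:2]-o))
    X=np.array([[c,-sn],[sn,c]])
    for sg in (1,-1):
        O=np.array([[sn*sg,c*sg,0],[-c*sg,sn*sg,0],[0,0,-1]]); print(sg,[ctrl.ik([*q[:2],z],O) for q,z in ((p,.15),)])
E
```

```text
bed len 0.2524661123092742 yaw 5.482452821951708 wid 0.07045756082881294
box 0.09898563051590391 3.6136974959640256
screw [ 0.51100674 -0.13989717  0.055     ] pad [ 0.50191855 -0.02188238  0.048     ]
4.403593757339645
key [ 0.56549809 -0.05761855  0.028     ]
3.0 origin [ 0.50190831 -0.02890723] pad in g [0.00037788 0.00701468] stop in g [ 0.00327719 -0.11131401]Traceback (most recent call last):
  File "<stdin>", line 13, in <module>
  File "scipy/spatial/transform/_rotation.pyx", line 1143, in scipy.spatial.transform._rotation.Rotation.from_matrix
ValueError: Non-positive determinant (left-handed or null coordinate frame) in rotation matrix 0: [[ 0.05233596  0.99862953  0.        ]
 [-0.99862953  0.05233596  0.        ]
 [ 0.          0.         -1.        ]].
```

The yaw is about 4.4°, and the sizes come out at 252 mm for the bed, 99 mm for the box and 118 mm from stop to pad, which fits. The pad is near (0.502,-0.0205). I'll shut the fingers with tool x along the rail and touch down on the pad.

```bash
cat >> h.py <<'E'
yaw=np.radians(4.4); c,s=np.cos(yaw),np.sin(yaw)
gx,gy=np.array([c,s,0]),np.array([-s,c,0])
O=np.column_stack([gy,gx,[0,0,-1.]])
def st(m): print(m,round(ctrl.current_t(),2),ctrl.current_tool_pos().round(4),np.round(ctrl.current_contact_force(),2))
E
python3 - <<'E'
from h import *
print(ctrl.ik([.502,-.0205,.12],O))
ctrl.command_gripper(0.0)
ctrl.goto([.502,-.0205,.10],O); st("above")
ctrl.move_l([.502,-.0205,.062],vel=.06); ctrl.sleep(.2); st("near")
print(ctrl.move_l([.502,-.0205,.046],vel=.015,contact_N=1.5)); st("touch")
for n in ("side","top"): cv2.imwrite(f"pics/{n}1.png",ctrl.read_camera(n))
a=cv2.imread("pics/side1.png")[120:245,180:300]; cv2.imwrite("pics/s1c.png",cv2.resize(a,(576,600),interpolation=2))
E
```

```text
[-9.15129351e+00  2.56269206e+01  1.00539984e+02 -2.54444375e-14
  5.38330951e+01 -1.35512935e+01]
above 3.91 [ 0.5022 -0.0199  0.1001] [-0.85 -0.7   0.55]
near 4.89 [ 0.5022 -0.0206  0.0623] [-0.34  0.4   0.68]
True
touch 5.83 [ 0.5019 -0.0205  0.0466] [ 0.43 -0.5   2.46]
```

View pics/s1c.png

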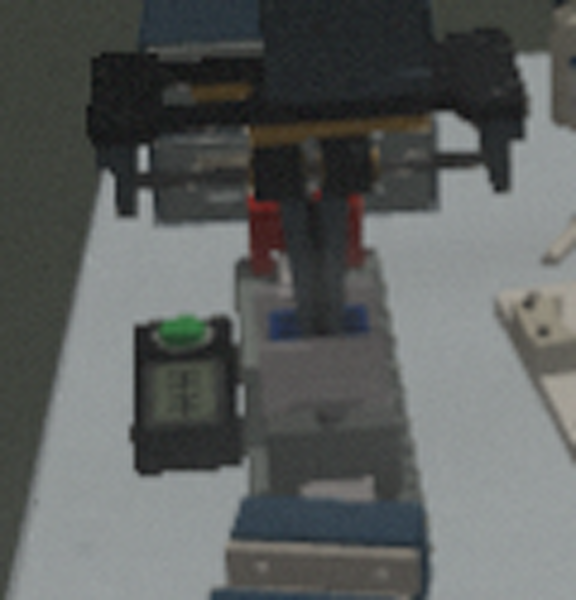

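The fingers sit in the well on the blue pad (crop (320,325)), and contact came at z=0.0466, which is pad height and not shoulder height. Next I'll press the pad 6 mm down and push toward red.

```bash
python3 - <<'E'
from h import *
p=ctrl.current_tool_pos(); p[2]=.0417
print(ctrl.move_l(p,vel=.015,contact_N=12)); ctrl.sleep(.3); st("down")
q=p-.06*gy
print(ctrl.move_l(q,vel=.03,contact_N=6)); st("60mm")
if abs(ctrl.current_tool_pos()[1]-q[1])<.003:
    print(ctrl.move_l(p-.098*gy,vel=.015,contact_N=5)); st("end"); ctrl.sleep(.1); st("end+")
cv2.imwrite("pics/side2.png",ctrl.read_camera("side"))
a=cv2.imread("pics/side2.png")[120:245,180:300]; cv2.imwrite("pics/s2c.png",cv2.resize(a,(576,600),interpolation=2))
E
```

```text
False
down 6.7 [ 0.5019 -0.0205  0.0417] [0.75 0.22 6.53]
False
60mm 8.85 [ 0.5069 -0.0804  0.0418] [1.36 1.09 7.39]
True
end 10.43 [ 0.5084 -0.1048  0.0418] [1.03 1.77 6.52]
end+ 10.53 [ 0.5084 -0.1048  0.0418] [1.31 1.58 6.19]
```

View pics/s2c.png

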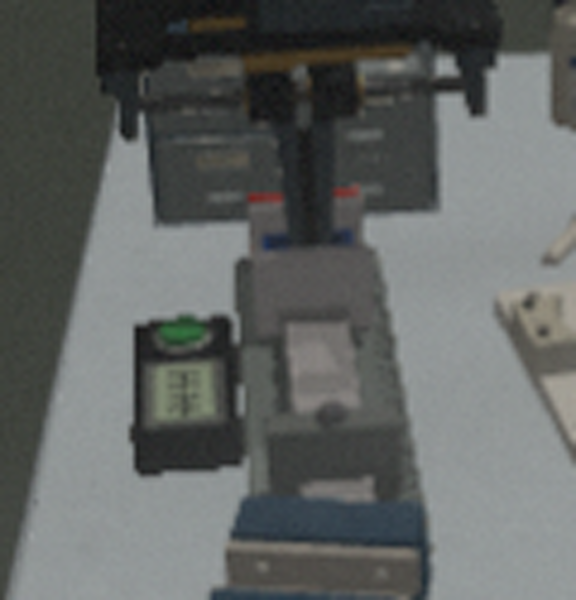

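The slider now stands at the red stop, with only a thin red strip showing behind it at crop (300,195). The travel was 84 mm. I'll push once more gently to confirm it is seated, then lift off.

```bash
python3 - <<'E'
from h import *
p=ctrl.current_tool_pos()
print(ctrl.move_l(p-.012*gy,vel=.01,contact_N=8)); st("push2"); ctrl.sleep(.1); st("settled")
p=ctrl.current_tool_pos(); 
ctrl.move_l([p[0],p[1],.09],vel=.04); ctrl.sleep(.3); st("up")
ctrl.move_l([.5655,-.056,.09],vel=.1); st("over key")
for n in ("top","side"): cv2.imwrite(f"pics/{n}3.png",ctrl.read_camera(n))
a=cv2.imread("pics/side3.png")[120:245,180:300];b=cv2.imread("pics/top3.png")[140:215,225:370]
cv2.imwrite("pics/m3.png",np.hstack([cv2.resize(a,(336,350),interpolation=2),cv2.resize(b,(460,350),interpolation=2)]))
E
```

```text
True
push2 10.92 [ 0.5084 -0.1048  0.0418] [0.66 3.23 6.73]
settled 11.02 [ 0.5084 -0.1048  0.0417] [-1.23  2.3   7.46]
up 12.68 [ 0.5084 -0.1048  0.0899] [ 0.52  0.69 -0.9 ]
over key 13.57 [ 0.5651 -0.0561  0.0899] [-0.5  -0.88  0.22]
```

View pics/m3.png

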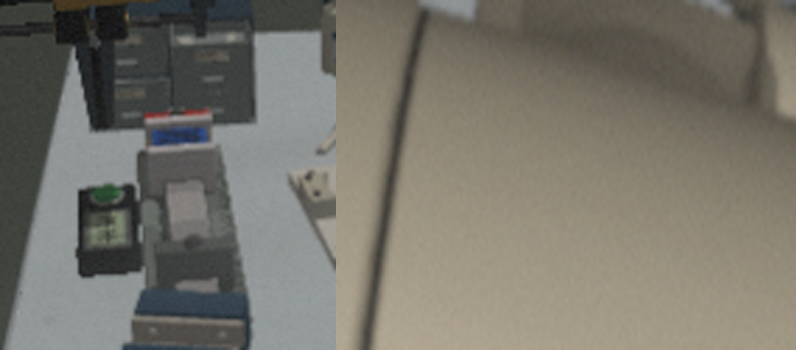

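The second push moved nothing against 8 N, so the slider is on the stop, and the pad is up. Next I'll press the zero key and let it come up.

```bash
python3 - <<'E'
from h import *
k=[.566,-.0558]
ctrl.move_l([*k,.04],vel=.06); ctrl.sleep(.2); st("near")
print(ctrl.move_l([*k,.0236],vel=.015,contact_N=12)); ctrl.sleep(.3); st("pressed")
cv2.imwrite("pics/side4.png",ctrl.read_camera("side"))
ctrl.move_l([*k,.12],vel=.06); st("up")
ctrl.movej([61.221,28.281,77.091,0,74.628,-5.472]); ctrl.sleep(.3); st("away")
a=cv2.imread("pics/side4.png")[120:245,180:300]
for n in ("top","side"): cv2.imwrite(f"pics/{n}5.png",ctrl.read_camera(n))
b=cv2.imread("pics/top5.png")[140:215,225:370]
cv2.imwrite("pics/m5.png",np.hstack([cv2.resize(a,(288,300),interpolation=2),cv2.resize(b,(512,300),interpolation=2)]))
E
```

```text
near 14.86 [ 0.5662 -0.0558  0.0403] [-0.47  0.17  0.4 ]
True
pressed 16.18 [ 0.566  -0.0558  0.0242] [-0.72 -0.04 10.25]
up 17.99 [ 0.5658 -0.0558  0.1197] [0.69 0.77 0.69]
away 20.82 [0.2476 0.5739 0.2139] [-0.11 -0.78  0.34]
```

View pics/m5.png

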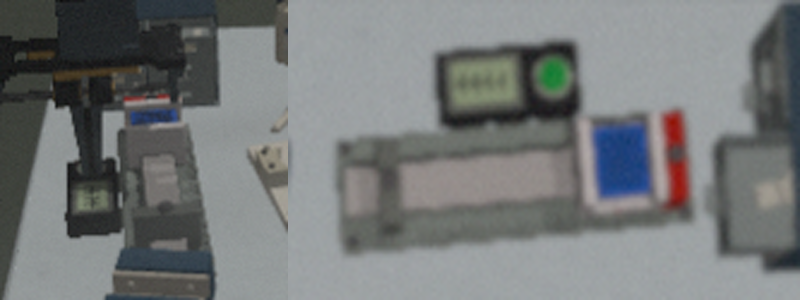

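The top view shows the slider flush with the red stop (crop (665,160)), the pad and key up, and the arm clear. The key bottomed at z=0.0242 with 10 N on it. I'll hand the job in.

```bash
python3 -c "
from bench import ctrl
print(ctrl.sign_off())"
```

```text
the job is handed in; nothing more can be done
None
```

The slider is held against the red stop with the pad up, the zero key was pressed fully down and released afterwards, and the job was handed in at about 21 s; `sign_off` gave no verdict.

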